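# Check the samples and put them in the bench cooler

### The arm

A 6-joint arm with a two-finger parallel gripper is mounted at the origin on a cart in front of the work surface, level with it; the furniture and walls round the work are solid. World frame = base frame: x ahead of the robot, y to its left, z up, the work surface at z = 0. Lengths are in mm, angles in rad, forces in N, time in s.
With the tool pointing down it reaches from about 350 to 975 mm from the base axis. Payload 7.1 kg.
Tool frame: the origin (TCP) lies midway between the tips of the shut fingers; the grasp point (between the pads) lies 19 mm behind it (ctrl.tcp_to_grasp is the distance from the TCP to the grasp point, in mm); z points along the fingers, y is the line along which they close (so a half turn about z gives the same grasp; the last joint's range is limited). The gripper opens to 88 mm and grips with 3 to 60 N. Pads are 20 mm wide; open, the fingers measure 115 mm over their backs; the gripper's body (75 mm by 178 mm) begins 61 mm behind the grasp point.
Start: joints at [1.304, 0.423, 1.63, -0, 1.089, -0.019], TCP at [153.263, 605.9, 222.675] pointing down, gripper open.
Joint ranges: [-3, 3], [-0.9, 2.11], [0.09, 2.58], [-1.31, 4.45], [0.11, 2.69], [-2.54, 2.54]. Speed limits (rad/s): [2.39, 2.39, 3.01, 3.14, 3.14, 3.14].

### API

Orientations are given as a rotation vector (axis times angle).
In Python, from workcell import get_obs, cams, ticket, boxes_of, ctrl gives the robot as it stands.
- The arm moves only by the shell command python3 -m creep 'ROWS' [OPENING]. ROWS is JSON, one flat list of numbers, 4 for each row, row after row: the shift along the world's x, y, z in m, then the turn about the world's z in rad. In form: [tx, ty, tz, spin, tx, ty, tz, spin, ...]. A call has 1 to 10 rows; each row is the pose to reach, as a shift and turn from the pose commanded when the call began; what a row does not reach only later rows make up. A row lasts 1/12 s, in which the tool goes at most 41.7 mm and 7.16 degrees, less where a joint would pass 70% of its speed; a pose out of reach is approached as far as the arm can. A call with a gripper value outside its range is refused whole. OPENING is the opening, from 0 (shut) to 1 (fully open), set as the call begins (- or left out, the last holds). The fingers move at their own pace and stop on an object; the grip force is fixed at half the most. Time passes only in rows, so rows that repeat a pose let the fingers close. It gives the time, the measured TCP pose, the force, the opening and the grip force at its end, in the units of the state.
- get_obs(): the state, without advancing time (a new reading comes with each control period).
- cams.get_image(name): name is "side" or "top" or "wrist"; returns (picture, depth): 384x512x3 uint8, red, green, blue; 384x512 float32, mm along the optical axis (not along the pixel's ray), 0 where there is no reading.
- cams.get_calibration(name): a dict with "mtx" (3x3 intrinsics, pixels), "R" (3x3) and "t" (3): a world point X has camera coordinates R X + t; the wrist camera has in their place "mount" (4x4, takes a point from camera to tool coordinates, whose origin is the TCP and whose axes are the flange's). Camera axes: x right, y down, z forward; pixel columns grow to the right and rows downward; lengths in mm; the calibration is good to about 2 mm. A picture is of the moment at which its call begins: read the wrist's pose just before it. get_calibration takes no time and is no camera call.
- ticket.close_job(): hands the job in; it is judged then, once.
Trained networks look in the newest picture that a camera, given by its name, has taken for a name from the list of things; names that differ only in an ending like _2 or _b are one class to them, and where a whole thing is asked for, a point or a joint stands for the part that bears it (a point fixed in the world has none). Each returns a list of dicts, best first, with "score" (0 to 1); they miss things now and then, are a little off and sometimes report something else, mostly with a low value. They report only what shows in the picture. A call takes as long as a camera call. They do not tell look-alikes from the thing itself.
- boxes_of(camera, target): "centre" ([column, row] in pixels, amid what is visible of it).
The state is a dict: "t": time; "qpos": joint angles; "qvel": joint speeds; "joint_torque": joint torques, N m; "ee_pos": TCP position; "orientation": TCP orientation; "ft_force": force on the tool from outside, world axes, zero at the start; "moment": the same for the moment, N m; "width": finger opening in mm; "grasp_force": force on a finger pad.
Only numpy, scipy, OpenCV 4.12 (cv2) and the standard library are available. Lean on these libraries where they do the work, as an engineer would, in place of code of your own. Each camera call takes 0.05 s, during which the arm holds its last target. There are 200 camera calls.

### The job

Take the hand-held infrared thermometer from its rest and check the sample bottles standing in the row one after another from left to right: point its nose straight at the middle of the bottle from about 4 cm off its side and hold it steady there for two seconds. Lay the thermometer back in its rest; only then slide the cooler's upper lid fully over its neighbour and set all the sample bottles gently down upright in the well, not dropping them. Finally leave the lid fully shut and the thermostat slider level with the steel marker clip, and do not disturb the other things on the bench.

Things in the scene. Friction and masses are not known exactly. Their poses are not given: they have to be found in the camera images.
- thermo_grip (a point): centre of the infrared thermometer's body, a lying grey bar 110 x 30 x 34 mm (x, y, z), 0.16 kg, black nose 25 mm thick and 20 mm long on its +x end; x axis points out of the nose, z up. At the start it lies in its rest, its underside 30 mm above the bench. Its sides (30 mm apart) can be gripped from above between the rest's two saddles
- lens (a point): lens at the tip of the thermometer's nose, 75 mm ahead (+x) of thermo_grip on the body's centre line; x axis points where it looks
- thermometer: the thermometer itself; origin at the centre of its underside, 17 mm below thermo_grip; axes as thermo_grip
- rest_seat (a point): where thermo_grip is when the thermometer lies in its rest, 47 mm above the bench; x along the thermometer's length, z up. The rest is a fixed dark stand 100 x 56 mm with two saddles, each 14 mm long, centred 36 mm to either side along x: seats 30 mm above the bench, 14 mm high cheeks 40 mm apart. Between the saddles fingers may go down to 8 mm above the bench
- bottle_a_mid (a point): centre (half-way up, 34 mm above its foot) of the sample bottle in the leftmost of three places in the row: white screw-cap bottle, 34 mm diameter, 68 mm tall (cap 27 mm wide from 56 mm up; straight sides up to about 48 mm), in a steel foot 48 mm wide, 7 mm high; about 75 g; z axis up. May be absent
- bottle_b_mid (a point): centre (half-way up, 34 mm above its foot) of the sample bottle in the middle of three places in the row: white screw-cap bottle, 34 mm diameter, 68 mm tall (cap 27 mm wide from 56 mm up; straight sides up to about 48 mm), in a steel foot 48 mm wide, 7 mm high; about 75 g; z axis up. May be absent
- bottle_c_mid (a point): centre (half-way up, 34 mm above its foot) of the sample bottle in the rightmost of three places in the row: white screw-cap bottle, 34 mm diameter, 68 mm tall (cap 27 mm wide from 56 mm up; straight sides up to about 48 mm), in a steel foot 48 mm wide, 7 mm high; about 75 g; z axis up. May be absent
- bottle_a: the leftmost bottle; origin at the centre of its foot
- bottle_b: the middle bottle; origin at the centre of its foot
- bottle_c: the rightmost bottle; origin at the centre of its foot
- cooler: the cooler, a fixed white box 190 x 405 mm (x, y) with a well 150 x 365 mm inside; origin under its middle. Its x axis points away from the robot, y to the left along the lids' tracks, z up (it may stand turned a little). Walls end 84 mm, track rails 98 mm above the bench
- well_floor (a point): point on the cooler's inner floor (12 mm above the bench) at the middle of the half that the upper lid uncovers, 92 mm to the +y side of the cooler's middle; axes as the cooler's. With the upper lid open the opening spans x from -75 to 75 and y from -90 to 90 mm about this point
- lid (a joint): slide of the clear upper lid, m: 0 shut (covers the left, +y half), 0.180 fully open, lying over the fixed clear lower lid on the right half; grows towards the cooler's -y. Friction about 1.2 N plus 6 N per m/s; stays where it is left; starts shut or up to 12 mm ajar
- lid_grip (a point): grip point of the upper lid's handle, an upright grey bar 70 mm long along x, 12 mm thick along y, from 4 to 38 mm above the lid's underside; this point 24 mm above the underside, 118 mm above the bench. Pinch it from above across y. It moves with the lid; axes as the cooler's
- fader (a joint): thermostat slider, m, 0 to 0.12, grows towards the cooler's +y; friction about 1 N plus 4 N per m/s; stays where it is left
- fader_grip (a point): centre of the thermostat slider's black cap, 20 x 16 x 26 mm (x, y, z), standing 4 mm above the ledge (48 mm high) along the cooler's front; this point 66 mm above the bench, axes as the cooler's. Pinch it from above across y
- set_mark (a point): point of the small steel marker clip fixed on the ledge in front of the slider's track, 25 mm in front of (-x) and 5 mm high; axes as the cooler's. The slider is set when fader_grip has the same y as this in the cooler's axes
- small_beaker: glass beaker 55 mm wide, 70 mm tall, a bystander; origin under its centre
- pipe: short grey pipe, 21 mm thick, 82 mm long, lying between the bottles and the cooler, a bystander; origin under its centre
- open_spanner: spanner 40 x 170 x 12 mm lying behind the bottles, a bystander; origin under its centre
Not all that is in view belongs to the job. What is shaped like the bottle_b but purple is not meant.

How it is judged:
By the outcome, as a careful person would: the job done as asked, in the order asked, and still so for the second after the job is handed in, with the robot touching nothing.
Of bottle_a, bottle_b, bottle_c only 2 to 3 are there at a start; the rules pass over those that are not, and their reading is None.
At some moment in a run one of bottle_a, bottle_b, bottle_c may be knocked a few centimetres aside while the robot is not near it.
It also fails if it takes over 210 s, if anything falls off the work surface, if the arm or the gripper's body presses on something with over 40 N, if the wrist force passes 120 N, or if a joint passes its speed limit or range.

## Working session

There is one attempt and no reset: what is moved stays moved. The work goes in short steps, Python scripts to look and compute and a shell command to move; the robot and the scene stay as the last step left them, time stands still between calls to the robot, and variables do not carry over. Pictures are saved under pics/ and viewed, at most 14 in all, crops included, and the job is handed in when it is done.

```bash
ls; mkdir -p pics; cat > h.py <<'E'
import numpy as np, cv2
from workcell import get_obs, cams, ticket, boxes_of, ctrl
from scipy.spatial.transform import Rotation as Ro
def cal(n):
    c=cams.get_calibration(n)
    if n!='wrist': return c['mtx'],np.array(c['R']),np.array(c['t']).ravel()
    o=get_obs(); T=np.eye(4); T[:3,:3]=Ro.from_rotvec(o['orientation']).as_matrix(); T[:3,3]=o['ee_pos']
    M=np.linalg.inv(T@np.array(c['mount'])); return c['mtx'],M[:3,:3],M[:3,3]
def grab(n):
    c=cal(n); im,d=cams.get_image(n); return im,d,c
def cloud(d,c):
    K,R,t=c; K=np.array(K); v,u=np.mgrid[:d.shape[0],:d.shape[1]]
    P=np.stack([(u-K[0,2])/K[0,0]*d,(v-K[1,2])/K[1,1]*d,d],-1)
    P=(P-t)@R; P[d<=0]=np.nan; return P
def save(n,im): cv2.imwrite('pics/'+n+'.png',np.ascontiguousarray(im[...,::-1]))
E
python3 - <<'E'
from h import *
for n in ['top','side']:
    im,d,c=grab(n); save(n+'0',im); P=cloud(d,c); np.savez('/tmp/'+n,im=im,P=P)
    print(n,'cam at',-c[1].T@c[2])
    for t in ['thermometer','bottle_a','cooler','lid_grip','fader_grip','set_mark','small_beaker','pipe','open_spanner','rest_seat']:
        try: b=boxes_of(n,t)
        except Exception as e: print(t,e); continue
        for x in b[:5]:
            u,v=np.round(x['centre']).astype(int); print(t,round(x['score'],2),u,v,np.round(P[min(v,383),min(u,511)]))
print(get_obs())
E
```

```text
pics
top cam at [ 333.63213413   26.51892625 1271.87562908]
thermometer 0.68 142 206 [509. 357.  62.]
bottle_a 0.6 211 174 [610. 160.  50.]
bottle_a 0.44 250 191 [559.  43.  50.]
cooler 0.91 365 205 [ 515. -287.   91.]
cooler 0.29 338 198 [ 534. -210.   93.]
lid_grip 0.96 337 199 [ 531. -207.   95.]
fader_grip 0.67 269 234 [435. -16.  19.]
fader_grip 0.58 339 200 [ 528. -212.   95.]
fader_grip 0.5 391 244 [ 408. -371.   48.]
small_beaker 0.55 279 150 [702. -46.  -2.]
pipe 0.64 272 235 [432. -25.  18.]
pipe 0.36 152 208 [511. 341.   7.]
open_spanner 0.66 208 154 [683. 176.   9.]
rest_seat 0.56 151 209 [508. 344.   8.]
side cam at [ 381.75565887 1198.90260711  818.35893151]
thermometer 0.65 237 284 [520. 373.  60.]
bottle_a 0.65 212 238 [624. 173.  39.]
bottle_a 0.56 208 266 [611. 287.  33.]
bottle_a 0.5 236 220 [573.  66.  33.]
bottle_a 0.4 240 299 [514. 371.  10.]
cooler 0.86 260 166 [ 528. -161.  101.]
lid_grip 0.71 264 163 [ 518. -190.   99.]
fader_grip 0.59 293 153 [ 427. -355.   63.]
fader_grip 0.2 261 162 [ 529. -197.   98.]
fader_grip 0.19 236 297 [525. 364.   8.]
small_beaker 
[... 205 characters left out ...]
.96 240 298 [514. 368.  10.]
{'t': 1.1, 'qpos': array([ 1.30402715e+00,  4.23049555e-01,  1.62988904e+00,  6.60158840e-06,
        1.08860095e+00, -1.90200418e-02]), 'qvel': array([ 0.00121526,  0.00055596, -0.00067825,  0.00011493,  0.00179552,
       -0.0005853 ]), 'joint_torque': array([ 4.72814645e-04, -5.44571865e+01, -2.74060625e+01,  6.45798887e-02,
        1.66354619e-02,  1.75422480e-05]), 'ee_pos': array([153.24807983, 605.91531643, 222.71089861]), 'orientation': array([3.88173475e-01, 3.11751738e+00, 8.38879323e-05]), 'ft_force': array([-0.45193636, -0.20186934,  0.6046824 ]), 'moment': array([-0.00774644, -0.01738121, -0.03859386]), 'grasp_force': 0.0, 'width': 87.77962260147717}
```

```bash
python3 - <<'E'
from h import *
a=np.load('/tmp/top.npz')['im']; save('top1',cv2.resize(a[110:290,80:450],None,fx=2.1,fy=2.1,interpolation=cv2.INTER_CUBIC))
a=np.load('/tmp/side.npz')['im']; save('side1',cv2.resize(a[130:330,130:350],None,fx=3,fy=3,interpolation=cv2.INTER_CUBIC))
E
```

```text
(no output)
```

View pics/top1.png

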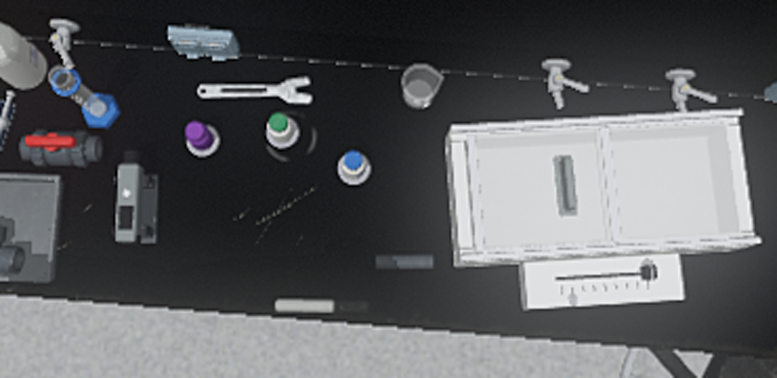

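View pics/side1.png

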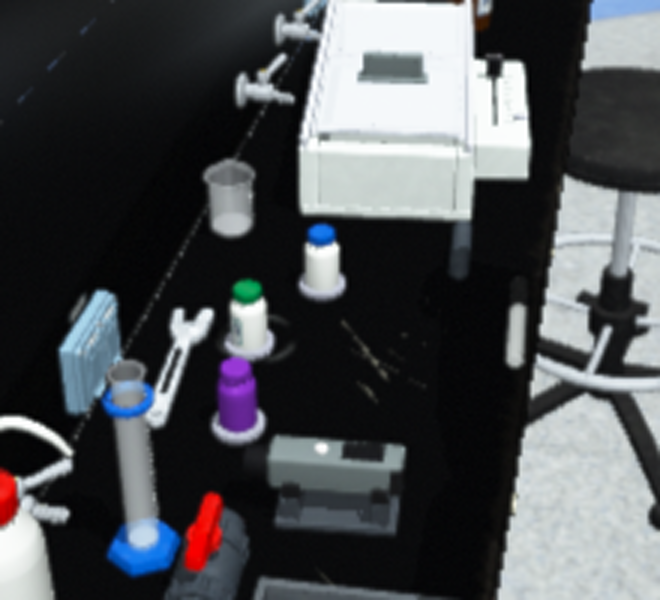

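Top crop: thermometer at (130,200), nose pointing up (+x). Candidates for bottles: purple (200,138), green cap (282,130) and blue cap (352,167). The white ones, green and blue, fit; purple is the decoy. So two bottles are present. The lid handle is at (566,185), the slider cap at (648,270) and the marker clip at (572,297). The side view agrees, and serves as the enlarged confirmation.

```bash
cat >> h.py <<'E'
def seg(P,x,y,z):
    return (P[...,0]>x[0])&(P[...,0]<x[1])&(P[...,1]>y[0])&(P[...,1]<y[1])&(P[...,2]>z[0])&(P[...,2]<z[1])
def rect(Q):
    r=cv2.minAreaRect(np.float32(Q[:,:2])); return np.round(r[0],1),np.round(r[1],1),round(r[2],2)
def tcp():
    o=get_obs(); R=Ro.from_rotvec(o['orientation']).as_matrix(); return np.round(o['ee_pos'],1), round(np.degrees(np.arctan2(R[1,1],R[0,1])),2)
E
python3 - <<'E'
from h import *
for n in ['top','side']:
    P=np.load('/tmp/%s.npz'%n)['P']
    for name,b in dict(thermo=((420,640),(320,400),(52,75)),purple=((560,680),(240,330),(56,80)),green=((560,680),(110,220),(56,80)),blue=((500,640),(0,100),(56,80)),handle=((440,620),(-330,-150),(105,140)),cool=((380,680),(-560,-60),(80,103)),ledge=((330,440),(-500,-200),(40,53)),fad=((330,460),(-500,-200),(56,75)),pipe=((400,470),(-80,50),(10,30)),beaker=((650,740),(-90,0),(10,80))).items():
        Q=P[seg(P,*b)]
        if len(Q)>5: print(n,name,len(Q),np.round(np.median(Q,0),1),rect(Q),Q[:,2].max().round())
print(tcp(), ctrl.tcp_to_grasp, cams.get_calibration('wrist'))
E
```

```text
top thermo 445 [512.1 362.2  61.6] (array([517.7, 364. ]), array([127.8,  33.2]), 1.08) 69.0
top purple 68 [609.8 272.9  65.6] (array([609.6, 272.3]), array([23.7, 25. ]), 46.27) 71.0
top green 67 [623.8 155.9  66.9] (array([624.4, 156.2]), array([24.8, 25.5]), 39.14) 72.0
top blue 64 [570.7  51.2  66.9] (array([571.2,  51.4]), array([24.9, 23.6]), 0.97) 72.0
top handle 148 [ 531.2 -236.4  128.4] (array([ 531.5, -236.9]), array([67.8, 17.7]), 3.66) 135.0
top cool 8829 [ 534.9 -293.5   92.7] (array([ 547.1, -322.1]), array([475.6, 265.8]), 89.99) 103.0
top ledge 1495 [ 406.4 -296.8   46.6] (array([ 409.4, -305. ]), array([ 65.9, 212.5]), 3.86) 53.0
top fad 68 [ 439.9 -352.    66.5] (array([ 426.9, -344.7]), array([ 37.3, 276.1]), 3.99) 75.0
top pipe 180 [434.9 -24.8  17.3] (array([435.3, -24.9]), array([20.5, 78.9]), 2.51) 24.0
top beaker 439 [708.2 -45.6  50.1] (array([693.9, -43. ]), array([90.2, 70.2]), 86.72) 80.0
side thermo 587 [516.5 369.7  63.6] (array([520.7, 363.5]), array([129.5,  32.7]), 1.87) 69.0
side purple 84 [611.1 276.   67.6] (array([612.4, 272.7]), array([27.1, 26.
[... 651 characters left out ...]
[19.1, 90.2]), 3.98) 26.0
side beaker 526 [697.7 -35.2  48.6] (array([696.9, -43.5]), array([86.6, 70.5]), 86.66) 80.0
(array([153.2, 605.9, 222.7]), np.float64(75.8)) 18.700000000000003 {'mtx': array([[323.81514816,   0.        , 250.83328839],
       [  0.        , 323.81514816, 197.0964615 ],
       [  0.        ,   0.        ,   1.        ]]), 'mount': array([[-1.55879812e-04, -9.58932504e-01, -2.83634321e-01,
         7.92380313e+01],
       [ 9.99999253e-01, -4.93380412e-04,  1.11847825e-03,
         2.05169470e-01],
       [-1.21248477e-03, -2.83633934e-01,  9.58931865e-01,
        -1.62058952e+02],
       [ 0.00000000e+00,  0.00000000e+00,  0.00000000e+00,
         1.00000000e+00]])}
```

```bash
python3 -m creep '[0.18,-0.12,0,0.137,0.18,-0.12,0,0.137,0.18,-0.12,0,0.137,0.356,-0.242,0,0.274,0.356,-0.242,0,0.274,0.356,-0.242,0,0.274,0.356,-0.242,0,0.274,0.356,-0.242,0,0.274,0.356,-0.242,0,0.274,0.356,-0.242,0,0.274]' 1 && python3 -m creep '[0,0,0,0,0,0,0,0,0,0,0,0,0,0,0,0]'
python3 - <<'E'
from h import *
print(tcp())
im,d,c=grab('wrist'); save('w0',im); P=cloud(d,c)
for b in [((420,640),(320,400),(55,75)),((420,640),(320,400),(58,66))]:
    Q=P[seg(P,*b)]; print(len(Q),np.median(Q,0),rect(Q))
E
```

```text
t: 1.93
ee_pos: [496.2, 372.5, 222.9]
orientation: [-0.041, 3.141, 0.0]
ft_force: [0.3, 0.5, 0.3]
width: 87.6
grasp_force: 0.0
t: 2.27
ee_pos: [493.6, 374.6, 222.5]
orientation: [0.043, -3.141, 0.0]
ft_force: [-0.4, -0.4, -0.5]
width: 88.0
grasp_force: 0.0
(array([493.6, 374.6, 222.5]), np.float64(91.56))
3151 [509.00483117 362.65236219  63.81683717] (array([519.7, 362.4]), array([130.1,  30.4]), 0.75)
2977 [507.50132962 362.5863728   63.84148151] (array([519.6, 362.5]), array([129.8,  30.3]), 0.75)
```

View pics/w0.png

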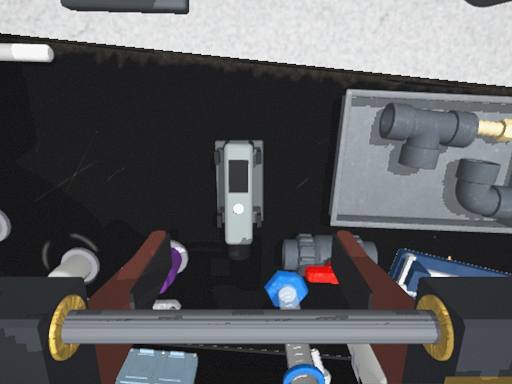

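Wrist view: thermometer in the middle at (238,195), nose towards the bottom (+x), and the gripper is aligned with it. Next I descend and grip.

```bash
python3 -m creep '[0.016,-0.012,-0.02,-0.014,0.016,-0.012,-0.06,-0.014,0.016,-0.012,-0.10,-0.014,0.016,-0.012,-0.13,-0.014,0.016,-0.012,-0.16,-0.014,0.016,-0.012,-0.18,-0.014,0.016,-0.012,-0.1945,-0.014,0.016,-0.012,-0.1945,-0.014,0.016,-0.012,-0.1945,-0.014,0.016,-0.012,-0.1945,-0.014]' 1 && python3 -m creep '[0,0,0,0,0,0,0,0,0,0,0,0,0,0,0,0,0,0,0,0,0,0,0,0,0,0,0,0,0,0,0,0]' 0 && python3 -c "
from h import *;print(tcp())"
```

```text
t: 3.15
ee_pos: [511.2, 362.9, 29.6]
orientation: [-0.02, 3.14, 0.002]
ft_force: [0.1, 0.2, 0.3]
width: 88.1
grasp_force: 0.0
t: 3.82
ee_pos: [510.7, 361.9, 28.1]
orientation: [0.019, -3.141, 0.0]
ft_force: [0.1, -0.5, 0.7]
width: 38.0
grasp_force: 0.0
(array([510.7, 361.9,  28.1]), np.float64(90.7))
```

```bash
python3 -m creep '[0,0,0,0,0,0,0,0,0,0,0,0,0,0,0,0,0,0,0,0]' 0 && python3 -m creep '[0,0,0.01,0,0,0,0.03,0,0,0,0.06,0,0,0,0.08,0,0,0,0.09,0,0,0,0.09,0]' && python3 -m creep '[-0.02,-0.02,0,0,-0.041,-0.055,0,0,-0.041,-0.09,0,0,-0.041,-0.125,0,-0.013,-0.041,-0.16,0,-0.013,-0.041,-0.19,0,-0.013,-0.041,-0.206,0,-0.013,-0.041,-0.206,0,-0.013,-0.041,-0.206,0,-0.013,-0.041,-0.206,0,-0.013]'
python3 - <<'E'
from h import *
print(tcp())
im,d,c=grab('wrist'); save('w1',im); P=cloud(d,c)
for n,b in dict(green=((560,680),(110,220),(58,80)),gb=((560,680),(110,220),(20,45)),blue=((500,640),(0,100),(58,80)),nose=((480,580),(110,200),(112,150))).items():
    Q=P[seg(P,*b)]; print(n,len(Q), len(Q)>5 and (np.median(Q,0),rect(Q)))
for n in ['top','side']:
    im,d,c=grab(n); P=cloud(d,c)
    for m,b in dict(green=((560,680),(110,220),(56,80)),blue=((500,640),(0,100),(56,80)),thermo=((440,640),(110,200),(120,140))).items():
        Q=P[seg(P,*b)]; print(n,m,len(Q), len(Q)>5 and (np.median(Q,0),rect(Q)))
E
```

```text
t: 4.23
ee_pos: [510.7, 361.9, 28.1]
orientation: [0.019, -3.141, 0.0]
ft_force: [0.3, -0.4, -0.3]
width: 30.0
grasp_force: 30.0
t: 4.73
ee_pos: [512.0, 362.8, 121.1]
orientation: [-0.019, 3.138, 0.004]
ft_force: [0.4, -0.1, -1.8]
width: 30.1
grasp_force: 30.0
t: 5.57
ee_pos: [469.6, 156.3, 117.7]
orientation: [-0.002, -3.141, -0.0]
ft_force: [-0.3, 0.2, -0.6]
width: 29.8
grasp_force: 30.0
(array([469.6, 156.3, 117.7]), np.float64(89.94))
green 0 False
gb 0 False
blue 0 False
nose 236 (array([527.53917792, 157.25672157, 148.24057468]), (array([510.8, 156.9]), array([60.6, 30. ]), 0.22))
top green 64 (array([624.62476952, 155.65803801,  66.11565375]), (array([624.7, 154.9]), array([25.7, 23. ]), 89.5))
top blue 64 (array([570.66039952,  51.15749152,  66.62383304]), (array([571.2,  51.4]), array([24.5, 23.6]), 0.7))
top thermo 0 False
side green 65 (array([626.07459809, 161.34694451,  68.25773307]), (array([625.7, 154.4]), array([23.1, 27.4]), 1.04))
side blue 50 (array([573.88438429,  55.76652766,  67.9856443 ]), (array([574. ,  49.3]), array([21., 30.]), 8.62))
side thermo 186 (array([487.07796115, 171.599336  , 132.01328254]), (array([493.3, 172.5]), array([ 19.5, 103.9]), 86.02))
```

View pics/w1.png

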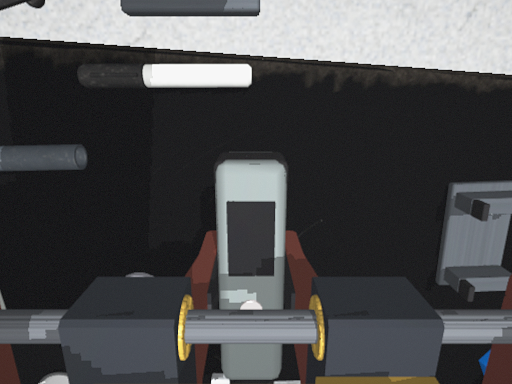

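```bash
python3 -m creep '[0,0,-0.02,0,0,-0.0028,-0.05,0,0,-0.0028,-0.08,0,0.01,-0.0028,-0.1,0,0.02,-0.0028,-0.1026,0,0.0254,-0.0028,-0.1026,0,0.0254,-0.0028,-0.1026,0,0.0254,-0.0028,-0.1026,0]' && python3 -m creep '[0,0,0,0,0,0,0,0,0,0,0,0,0,0,0,0,0,0,0,0,0,0,0,0,0,0,0,0,0,0,0,0,0,0,0,0,0,0,0,0]'
python3 - <<'E'
from h import *
print(tcp())
for n in ['top','side']:
    im,d,c=grab(n); P=cloud(d,c)
    if n=='side': save('s2',cv2.resize(im[190:310,170:310],None,fx=4,fy=4,interpolation=cv2.INTER_CUBIC))
    for m,b in dict(green=((590,680),(110,220),(56,80)),blue=((500,640),(0,100),(56,80)),nose=((540,590),(130,180),(35,56))).items():
        Q=P[seg(P,*b)]; print(n,m,len(Q), len(Q)>5 and (np.median(Q,0),rect(Q)))
E
```

```text
t: 6.38
ee_pos: [496.3, 153.6, 16.8]
orientation: [0.001, 3.139, 0.001]
ft_force: [0.4, -1.2, -1.3]
width: 29.8
grasp_force: 30.0
t: 7.22
ee_pos: [495.1, 153.1, 15.5]
orientation: [-0.001, -3.142, 0.0]
ft_force: [0.3, -0.0, -1.7]
width: 30.4
grasp_force: 30.0
(array([495.1, 153.1,  15.5]), np.float64(89.95))
top green 66 (array([623.80709297, 155.90054758,  66.47638504]), (array([623.7, 155.8]), array([25.6, 23.9]), 1.95))
top blue 62 (array([570.76280818,  49.8791773 ,  65.86024484]), (array([571.4,  51.5]), array([25.1, 23.6]), 0.92))
top nose 0 False
side green 66 (array([626.91128306, 160.48244796,  67.87786764]), (array([626.7, 155.2]), array([22.8, 32.1]), 10.92))
side blue 60 (array([572.56207874,  52.91287736,  67.00026055]), (array([572.5,  50.1]), array([24.4, 23.5]), 7.12))
side nose 81 (array([553.47880012, 160.38752988,  44.67438555]), (array([555.2, 157.9]), array([28.2, 32. ]), 8.6))
```

View pics/s2.png

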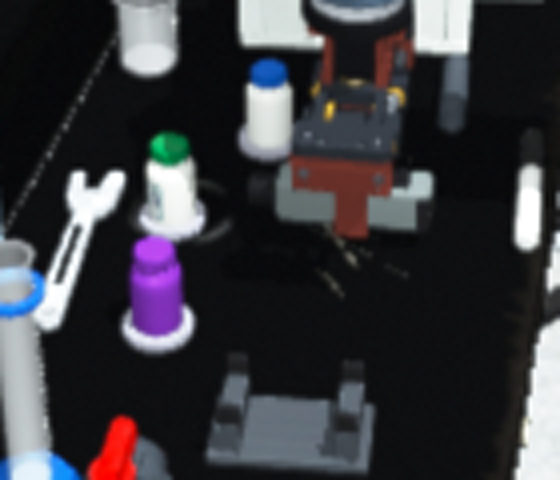

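Side crop: the thermometer's nose at (262,190) points at the green-cap bottle at (170,195), about 4 cm off. Hold here.

```bash
Z='[0,0,0,0,0,0,0,0,0,0,0,0,0,0,0,0,0,0,0,0,0,0,0,0,0,0,0,0,0,0,0,0,0,0,0,0,0,0,0,0]'; python3 -m creep '[0,0,0,0,0,0,0,0,0,0,0,0,0,0,0,0,0,0,0,0,0,0,0,0,0,0,0,0,0,0,0,0,0,0,0,0,0,0,0,0]' >/dev/null&& python3 -m creep '[0,0,0,0,0,0,0,0,0,0,0,0,0,0,0,0,0,0,0,0,0,0,0,0,0,0,0,0,0,0,0,0,0,0,0,0,0,0,0,0]' >/dev/null&& python3 -m creep '[0,0,0,0,0,0,0,0,0,0,0,0,0,0,0,0,0,0,0,0,0,0,0,0,0,0,0,0,0,0,0,0,0,0,0,0,0,0,0,0]'
python3 - <<'E'
from h import *
print(tcp())
for n in ['top','side']:
    im,d,c=grab(n); P=cloud(d,c)
    for m,b in dict(green=((590,680),(110,220),(56,80)),blue=((500,640),(0,100),(56,80))).items():
        Q=P[seg(P,*b)]; print(n,m,len(Q), len(Q)>5 and rect(Q))
E
```

```text
t: 9.82
ee_pos: [495.1, 153.1, 15.6]
orientation: [0.001, 3.142, -0.0]
ft_force: [-0.8, -0.5, -1.7]
width: 29.8
grasp_force: 30.0
(array([495.1, 153.1,  15.6]), np.float64(89.96))
top green 64 (array([624. , 155.7]), array([24.8, 23.8]), 3.47)
top blue 64 (array([570.9,  51.4]), array([24.8, 23.6]), 0.84)
side green 67 (array([627. , 156.2]), array([23.6, 26.8]), 21.75)
side blue 60 (array([573.8,  51.4]), array([26.2, 23.3]), 70.26)
```

```bash
python3 -m creep '[-0.02,0,0,0,-0.0456,-0.01,0,-0.06,-0.0456,-0.03,0,-0.15,-0.0456,-0.05,0,-0.24,-0.0456,-0.0589,0,-0.31,-0.0456,-0.0589,0,-0.349,-0.0456,-0.0589,0,-0.349,-0.0456,-0.0589,0,-0.349,-0.0456,-0.0589,0,-0.349,-0.0456,-0.0589,0,-0.349]'
python3 - <<'E'
from h import *
for n in ['top','side']:
    im,d,c=grab(n); P=cloud(d,c)
    save('v3'+n,cv2.resize(im[150:270,190:330] if n=='top' else im[190:310,170:310],None,fx=4,fy=4,interpolation=cv2.INTER_CUBIC))
    for m,b in dict(green=((590,680),(110,220),(56,80)),blue=((530,640),(0,80),(56,80))).items():
        Q=P[seg(P,*b)]; print(n,m,len(Q), len(Q)>5 and rect(Q))
print(tcp())
a=cv2.imread('pics/v3top.png');b=cv2.imread('pics/v3side.png');cv2.imwrite('pics/v3.png',cv2.resize(np.hstack([a,b]),(800,343)))
E
```

```text
t: 10.75
ee_pos: [449.6, 94.5, 15.6]
orientation: [0.544, 3.094, 0.0]
ft_force: [-0.3, -0.5, -1.6]
width: 30.0
grasp_force: 30.0
top green 67 (array([623.1, 155.9]), array([25.9, 25.3]), 27.92)
top blue 65 (array([569.9,  49.6]), array([24.9, 24.8]), 47.44)
side green 68 (array([626.6, 156.2]), array([24. , 26.6]), 30.83)
side blue 59 (array([573.4,  50.6]), array([23.3, 25.3]), 34.74)
(array([449.5,  94.5,  15.5]), np.float64(70.02))
```

View pics/v3.png

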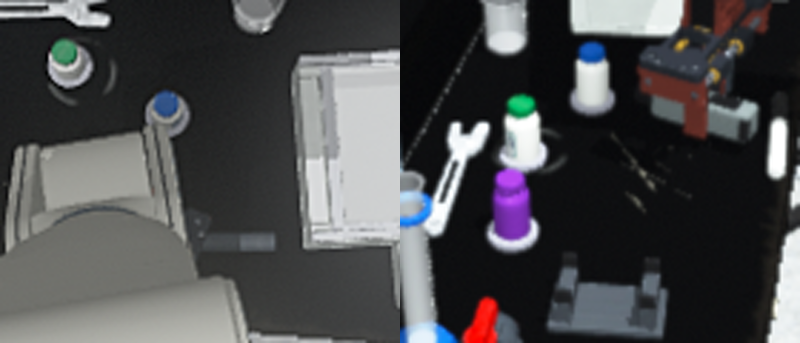

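Both views: the thermometer's nose points at the blue-cap bottle (side at (592,80)). Hold, then carry it back over the rest.

```bash
python3 -m creep '[0,0,0,0,0,0,0,0,0,0,0,0,0,0,0,0,0,0,0,0,0,0,0,0,0,0,0,0,0,0,0,0,0,0,0,0,0,0,0,0]' >/dev/null&& python3 -m creep '[0,0,0,0,0,0,0,0,0,0,0,0,0,0,0,0,0,0,0,0,0,0,0,0,0,0,0,0,0,0,0,0,0,0,0,0,0,0,0,0]' >/dev/null&& python3 -m creep '[0,0,0,0,0,0,0,0,0,0,0,0,0,0,0,0,0,0,0,0,0,0,0,0,0,0,0,0,0,0,0,0,0,0,0,0,0,0,0,0]' 
python3 - <<'E'
from h import *
for n in ['top','side']:
    im,d,c=grab(n); P=cloud(d,c)
    for m,b in dict(green=((590,680),(110,220),(56,80)),blue=((530,640),(0,80),(56,80))).items():
        Q=P[seg(P,*b)]; print(n,m,len(Q), len(Q)>5 and rect(Q))
print(tcp())
E
python3 -m creep '[-0.015,0.005,0.02,0,-0.015,0.005,0.05,0,-0.015,0.005,0.085,0,-0.015,0.005,0.1,0,0,0.02,0.105,0.05,0.02,0.05,0.105,0.12,0.04,0.085,0.105,0.2,0.06,0.12,0.105,0.28,0.0612,0.15,0.105,0.361,0.0612,0.18,0.105,0.361]' >/dev/null; python3 -m creep '[0,0.03,0,0,0,0.06,0,0,0,0.08,0,0,0,0.087,0,0,0,0.087,0,0,0,0.087,0,0]';python3 -c "
from h import *;print(tcp())"
```

```text
t: 13.35
ee_pos: [449.5, 94.2, 15.6]
orientation: [-0.547, -3.094, 0.0]
ft_force: [-0.2, -0.2, -2.1]
width: 30.0
grasp_force: 30.0
top green 65 (array([623.9, 155.6]), array([25.9, 24.2]), 80.84)
top blue 64 (array([571. ,  51.4]), array([25. , 23.6]), 0.77)
side green 68 (array([627.3, 155.8]), array([23.7, 29. ]), 27.99)
side blue 61 (array([573.1,  51.2]), array([27.2, 25.8]), 83.39)
(array([449.5,  94.2,  15.6]), np.float64(69.96))
t: 14.78
ee_pos: [510.1, 360.6, 120.2]
orientation: [0.019, -3.141, 0.002]
ft_force: [-1.0, -0.3, -1.5]
width: 30.2
grasp_force: 30.0
(array([510.1, 360.6, 120.2]), np.float64(90.68))
```

```bash
python3 -m creep '[0.0005,0.0013,-0.02,0,0.0005,0.0013,-0.045,0,0.0005,0.0013,-0.062,0,0.0005,0.0013,-0.072,0,0.0005,0.0013,-0.08,0,0.0005,0.0013,-0.085,0,0.0005,0.0013,-0.089,0,0.0005,0.0013,-0.0915,0,0.0005,0.0013,-0.0915,0,0.0005,0.0013,-0.0915,0]' && python3 -m creep '[0,0,0,0,0,0,0,0]' && python3 -c "
from h import *;print(tcp(),get_obs()['ft_force'])"
```

```text
t: 15.62
ee_pos: [511.5, 362.7, 29.6]
orientation: [-0.018, 3.141, 0.001]
ft_force: [0.6, -0.5, -1.6]
width: 30.1
grasp_force: 30.0
t: 15.78
ee_pos: [511.5, 362.8, 29.6]
orientation: [-0.018, 3.141, 0.001]
ft_force: [-0.9, 0.4, -2.0]
width: 29.8
grasp_force: 30.0
(array([511.5, 362.8,  29.6]), np.float64(90.65)) [-0.9355488   0.37745714 -1.97154212]
```

```bash
python3 -m creep '[-0.0006,-0.0008,-0.0008,0,-0.0006,-0.0008,-0.0016,0,-0.0006,-0.0008,-0.0016,0,-0.0006,-0.0008,-0.0016,0]' && python3 -m creep '[0,0,0,0,0,0,0,0,0,0,0,0,0,0,0,0,0,0,0,0,0,0,0,0,0,0,0,0,0,0,0,0,0,0,0,0]' 1 && python3 -m creep '[0,0,0.02,0,0,0,0.05,0,0,0,0.09,0,0,0,0.13,0,0,0,0.17,0,0,0,0.19,0,0,0,0.194,0,0,0,0.194,0,0,0,0.194,0]'
python3 - <<'E'
from h import *
print(tcp()); im,d,c=grab('wrist'); P=cloud(d,c)
Q=P[seg(P,(420,640),(320,400),(58,75))]; print(np.median(Q,0),rect(Q))
for n in ['top','side']:
    im,d,c=grab(n); P=cloud(d,c)
    Q=P[seg(P,(420,640),(320,400),(52,75))]; print(n,np.median(Q,0),rect(Q))
    if n=='side': save('s4',cv2.resize(im[190:310,170:310],None,fx=4,fy=4,interpolation=cv2.INTER_CUBIC))
E
```

```text
t: 16.12
ee_pos: [510.6, 361.7, 28.1]
orientation: [-0.018, 3.141, 0.0]
ft_force: [-2.0, -1.5, 6.5]
width: 29.9
grasp_force: 30.0
t: 16.87
ee_pos: [510.6, 361.7, 27.4]
orientation: [0.018, -3.142, 0.0]
ft_force: [-0.3, -0.8, -0.1]
width: 85.7
grasp_force: 0.0
t: 17.62
ee_pos: [510.0, 361.3, 220.5]
orientation: [0.018, -3.14, 0.001]
ft_force: [-0.8, -0.5, -0.9]
width: 87.9
grasp_force: 0.0
(array([510. , 361.3, 220.5]), np.float64(90.64))
[507.74635112 362.37838604  63.91155741] (array([519.2, 362.3]), array([128.7,  29.9]), 0.71)
top [482.24746254 360.47426178  62.36823326] (array([482.5, 363.3]), array([58.2, 32.7]), 0.27)
side [515.70648315 368.93154939  63.69896478] (array([520.9, 363. ]), array([130.1,  34.4]), 0.72)
```

View pics/s4.png

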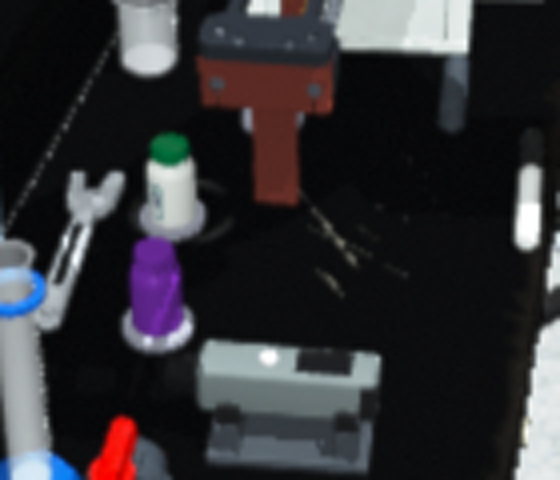

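Side crop: the thermometer is seated in its rest, centred at (290,385). Next, over to the lid handle.

```bash
python3 -m creep '[0,-0.03,0,0.01,0.005,-0.07,0,0.03,0.008,-0.11,0,0.053,0.01,-0.15,0,0.053,0.012,-0.19,0,0.053,0.014,-0.23,0,0.053,0.015,-0.27,0,0.053,0.015,-0.31,0,0.053,0.015,-0.35,0,0.053,0.015,-0.39,0,0.053]' >/dev/null && python3 -m creep '[0,-0.04,0,0,0.004,-0.08,0,0,0.007,-0.12,0,0,0.009,-0.16,0,0,0.009,-0.19,0,0,0.009,-0.209,0,0,0.009,-0.209,0,0,0.009,-0.209,0,0,0.009,-0.209,0,0]'
python3 - <<'E'
from h import *
print(tcp()); im,d,c=grab('wrist'); save('w5',im); P=cloud(d,c)
for m,b in dict(handle=((440,640),(-330,-150),(112,140)),htop=((440,640),(-330,-150),(127,140)),fad=((350,460),(-450,-200),(70,90)),ledge=((340,440),(-500,-150),(44,52))).items():
    Q=P[seg(P,*b)]; print(m,len(Q), len(Q)>5 and (np.median(Q,0),rect(Q)))
for t in ['set_mark','fader_grip','lid_grip']:
    for x in boxes_of('wrist',t)[:2]:
        u,v=np.round(x['centre']).astype(int); print(t,x['score'],u,v,P[v,u])
np.savez('/tmp/w5',P=P,im=im)
E
```

```text
t: 19.35
ee_pos: [534.0, -236.4, 220.3]
orientation: [0.101, -3.138, -0.002]
ft_force: [0.3, 0.7, 1.1]
width: 87.9
grasp_force: 0.0
(array([ 534. , -236.4,  220.3]), np.float64(93.67))
handle 1210 (array([ 529.95987015, -241.0540204 ,  130.95525611]), (array([ 533.4, -241.1]), array([68.9, 11.7]), 3.63))
htop 1162 (array([ 531.17530387, -241.0057913 ,  130.97972399]), (array([ 533.4, -241.2]), array([68.9, 11.7]), 3.67))
fad 1007 (array([ 437.48455751, -355.38216968,   80.39320704]), (array([ 434.1, -324.6]), array([249.1,  46.4]), 88.74))
ledge 15240 (array([ 406.3149211 , -295.17045278,   48.03463344]), (array([ 408.8, -302.7]), array([ 63.5, 219.4]), 3.64))
set_mark 0.54 237 18 [ 382.99428929 -257.47328997   53.93907759]
fader_grip 0.71 121 53 [ 421.8454291  -355.30242073   77.46655005]
lid_grip 0.97 274 181 [ 522.46068795 -215.04744276   97.36595744]
```

View pics/w5.png

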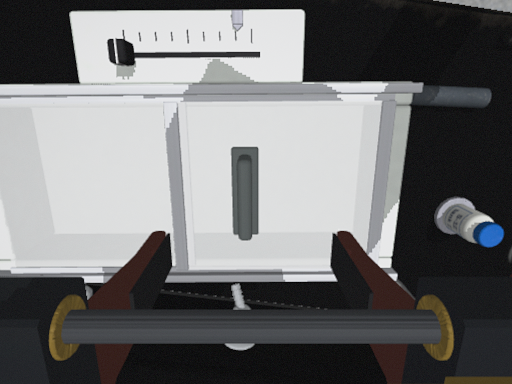

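Wrist view: handle at (246,192), slider cap at (121,52), marker clip at (237,18), blue bottle at (460,222). Next I descend, pinch the handle and slide.

```bash
python3 -m creep '[-0.0006,-0.0047,-0.03,0,-0.0006,-0.0047,-0.06,0,-0.0006,-0.0047,-0.085,0,-0.0006,-0.0047,-0.1,0,-0.0006,-0.0047,-0.11,0,-0.0006,-0.0047,-0.1155,0,-0.0006,-0.0047,-0.1155,0,-0.0006,-0.0047,-0.1155,0]' 1 && python3 -m creep '[0,0,0,0,0,0,0,0,0,0,0,0,0,0,0,0,0,0,0,0,0,0,0,0,0,0,0,0,0,0,0,0,0,0,0,0,0,0,0,0]' 0 && python3 -m creep '[0,0,0,0,0,0,0,0,0,0,0,0,0,0,0,0]'; python3 -c "
from h import *;print(tcp())"
```

```text
t: 20.22
ee_pos: [534.6, -241.9, 106.6]
orientation: [-0.102, 3.139, -0.001]
ft_force: [0.6, -0.3, 0.4]
width: 87.8
grasp_force: 0.0
t: 21.05
ee_pos: [534.0, -242.0, 105.9]
orientation: [0.101, -3.14, -0.0]
ft_force: [-0.2, -0.5, -0.3]
width: 24.4
grasp_force: 0.0
t: 21.38
ee_pos: [534.0, -242.0, 105.9]
orientation: [0.102, -3.14, 0.0]
ft_force: [-0.1, -0.2, -0.7]
width: 11.9
grasp_force: 30.0
(array([ 534. , -242. ,  105.9]), np.float64(93.71))
```

```bash
python3 -m creep '[0.0005,-0.008,0,0,0.0017,-0.026,0,0,0.003,-0.046,0,0,0.0042,-0.066,0,0,0.0055,-0.086,0,0,0.0068,-0.106,0,0,0.008,-0.126,0,0,0.0093,-0.146,0,0,0.01,-0.158,0,0,0.0105,-0.164,0,0]' && python3 -m creep '[0.0001,-0.002,0,0,0.0003,-0.004,0,0,0.0003,-0.004,0,0]' && python3 -m creep '[0.0001,-0.002,0,0,0.0002,-0.003,0,0,0.0002,-0.003,0,0]'
```

```text
t: 22.22
ee_pos: [545.7, -408.2, 105.9]
orientation: [-0.099, 3.137, -0.002]
ft_force: [5.3, 1.6, -0.9]
width: 12.0
grasp_force: 30.0
t: 22.47
ee_pos: [546.0, -411.2, 106.0]
orientation: [-0.1, 3.138, -0.002]
ft_force: [5.9, -1.0, -3.1]
width: 12.0
grasp_force: 30.0
t: 22.72
ee_pos: [546.1, -413.7, 106.0]
orientation: [-0.101, 3.138, -0.001]
ft_force: [4.8, 0.6, -1.7]
width: 11.6
grasp_force: 30.0
```

```bash
python3 -m creep '[0.0005,-0.002,0,0,0.0007,-0.004,0,0,0.0007,-0.004,0,0]' && python3 -m creep '[0.0001,-0.002,0,0,0.0002,-0.0025,0,0,0.0002,-0.0025,0,0]'&& python3 -m creep '[0.0001,-0.001,0,0,0.0001,-0.0015,0,0,0.0001,-0.0015,0,0]'
```

```text
t: 22.97
ee_pos: [546.4, -417.7, 106.0]
orientation: [-0.101, 3.139, -0.001]
ft_force: [4.6, 0.3, -1.8]
width: 11.9
grasp_force: 30.0
t: 23.22
ee_pos: [546.6, -420.0, 106.0]
orientation: [-0.101, 3.139, -0.001]
ft_force: [5.2, 1.2, -2.2]
width: 11.6
grasp_force: 30.0
t: 23.47
ee_pos: [546.6, -420.4, 106.0]
orientation: [-0.101, 3.139, 0.002]
ft_force: [5.6, 5.4, -0.8]
width: 11.9
grasp_force: 30.0
```

The stop is reached (178.6 mm travelled, force rising). Release, rise and look.

```bash
python3 -m creep '[0,0,0,0,0,0,0,0,0,0,0,0,0,0,0,0,0,0,0,0,0,0,0,0]' 0.7 && python3 -m creep '[0,0,0.03,0,0,0,0.07,0,-0.01,0.04,0.11,0,-0.015,0.08,0.15,0,-0.02,0.12,0.165,0,-0.02,0.16,0.165,0,-0.02,0.18,0.165,0,-0.02,0.18,0.165,0,-0.02,0.18,0.165,0]' 1
python3 - <<'E'
from h import *
print(tcp()); im,d,c=grab('wrist'); save('w6',im); P=cloud(d,c); np.savez('/tmp/w6',P=P)
for m,b in dict(handle=((440,640),(-530,-350),(120,140)),floor=((440,640),(-340,-130),(5,20)),rails=((400,680),(-530,-50),(94,101)),walls=((440,680),(-530,-50),(80,88)),out=((400,680),(-530,-50),(50,101))).items():
    Q=P[seg(P,*b)]; print(m,len(Q), len(Q)>5 and (np.median(Q,0),rect(Q)))
a=np.radians(3.65); R=np.array([[np.cos(a),-np.sin(a)],[np.sin(a),np.cos(a)]])
L=(P[...,:2]-np.array([533.4,-241.1]))@R  # cooler axes about old handle
z=P[...,2]
for lo,hi,y0,y1 in [(5,20,-80,80),(80,88,-80,80),(95,101,-80,80)]:
    m=(z>lo)&(z<hi)&(L[...,1]>-40)&(L[...,1]<60)&(abs(L[...,0])<140); print('x at z',lo,np.percentile(L[...,0][m],[0.5,5,50,95,99.5]).round(1), np.histogram(L[...,0][m],np.arange(-140,141,10))[0])
    m=(z>lo)&(z<hi)&(abs(L[...,0])<50); print('y at z',lo,np.percentile(L[...,1][m],[0.5,5,95,99.5]).round(1),np.histogram(L[...,1][m],np.arange(-140,141,10))[0])
for n in ['top','side']:
    im,d,c=grab(n); P=cloud(d,c)
    for m,b in dict(green=((560,680),(110,220),(56,80)),blue=((500,640),(0,100),(56,80))).items():
        Q=P[seg(P,*b)]; print(n,m,len(Q), len(Q)>5 and rect(Q))
E
```

```text
t: 23.97
ee_pos: [545.8, -421.2, 106.0]
orientation: [0.1, -3.14, 0.0]
ft_force: [0.1, 0.3, -0.0]
width: 48.0
grasp_force: 0.0
t: 24.72
ee_pos: [526.2, -239.1, 272.0]
orientation: [-0.106, 3.139, -0.001]
ft_force: [0.9, -1.0, -0.0]
width: 87.8
grasp_force: 0.0
(array([ 526.2, -239.1,  272. ]), np.float64(93.85))
handle 1141 (array([ 544.00226681, -416.53289077,  130.17699322]), (array([ 546.1, -418.8]), array([68.9, 12.8]), 4.25))
floor 14674 (array([ 528.37532829, -216.80091812,   12.2318352 ]), (array([ 534.2, -214.4]), array([148.6, 178.9]), 3.86))
rails 29111 (array([ 528.90021073, -376.44774157,   97.65570144]), (array([ 564.3, -292.2]), array([238.5, 404.8]), 3.85))
walls 4847 (array([ 507.04724131, -112.85514245,   83.89681119]), (array([ 563.1, -292.1]), array([240.9, 404.6]), 3.77))
out 40989 (array([ 526.64234412, -349.71453299,   97.22370257]), (array([ 540.4, -293.6]), array([416. , 278.3]), 89.5))
x at z 5 [-71.6 -65.5  -2.4  70.4  76.1] [  0   0   0   0   0   0 157 627 627 620 596 562 606 532 585 528 517 526
 512 501 500 429   0   0   0   0   0   0]
y at z 5 [-61.6 -52.
[... 305 characters left out ...]
29.4 147.2 148.6] [  0   0   0   0   0   0   0   0  26   0   0   0   0   0   0   0   0   0
   0   0   0   0   0   0   0   0 130 832]
x at z 95 [-92.  -91.8 -85.2  92.7 138.5] [  0   0   0   0 251 606   0   0   0   0   0   0   0   0   0   0   0   0
   0   0   0   0 393 233   0   0   3  30]
y at z 95 [-246.3 -238.7  -58.5  -51. ] [833 838 848 834 855 846 837 828 844   0   0   0   0   0   0   0   0   0
   0   0   0   0   0   0   0   0   0   0]
top green 66 (array([623.8, 155.8]), array([24.3, 23.8]), 2.2)
top blue 68 (array([571.8,  22. ]), array([24.6, 23.6]), 0.68)
side green 65 (array([626.7, 156.5]), array([23.1, 29.4]), 20.88)
side blue 56 (array([575.3,  21.6]), array([21.4, 28.5]), 8.95)
```

View pics/w6.png

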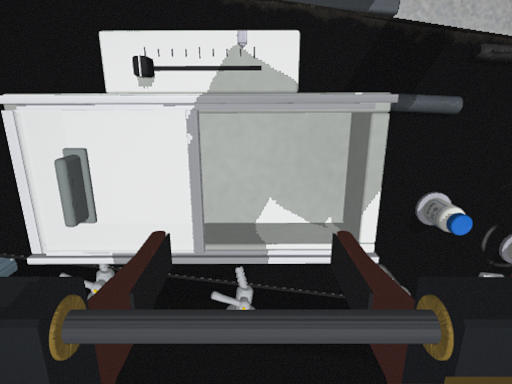

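Wrist view: lid fully over, with its handle at (75,190) and the well open around (275,165). The blue bottle at (440,212) has been knocked to y≈21. Fetch green first.

```bash
python3 -m creep '[0.01,0.03,0,0,0.02,0.07,0,0,0.03,0.11,0,0,0.04,0.15,0,0,0.05,0.19,0,0,0.06,0.23,-0.01,0,0.07,0.265,-0.02,0,0.08,0.3,-0.04,0,0.09,0.335,-0.05,0,0.1,0.365,-0.06,0]' >/dev/null && python3 -m creep '[0,0.015,-0.005,0,0,0.028,-0.012,0,0,0.028,-0.012,0,0,0.028,-0.012,0]' 1
python3 - <<'E'
from h import *
print(tcp()); im,d,c=grab('wrist'); save('w7',im); P=cloud(d,c)
for m,b in dict(cap=((560,690),(110,220),(60,80)),foot=((560,690),(110,220),(4,10)),spanner=((600,730),(60,260),(8,16))).items():
    Q=P[seg(P,*b)]; print(m,len(Q), len(Q)>5 and (np.median(Q,0),rect(Q)))
E
```

```text
t: 26.03
ee_pos: [625.7, 150.9, 198.4]
orientation: [0.101, -3.139, 0.001]
ft_force: [-0.6, 0.1, 0.2]
width: 87.7
grasp_force: 0.0
(array([625.7, 150.9, 198.4]), np.float64(93.67))
cap 639 (array([624.33809394, 155.09705081,  67.9557853 ]), (array([625. , 155.3]), array([25.8, 25.8]), 4.09))
foot 1314 (array([676.86393024, 155.23344173,   8.37792412]), (array([646.2, 167.3]), array([105.4,  87.5]), 89.91))
spanner 1874 (array([685.51833033, 172.0174599 ,   9.218902  ]), (array([654.2, 187.8]), array([101.8, 147.9]), 2.44))
```

View pics/w7.png

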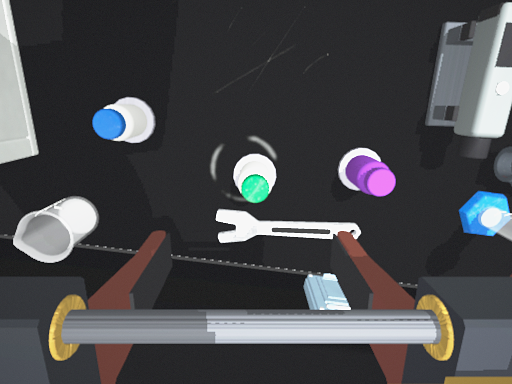

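Wrist view: green cap at (255,187), purple decoy at (368,172), spanner at (285,228), blue at (125,122). Descend on green.

```bash
python3 -m creep '[-0.0005,0.0044,-0.03,0,-0.0005,0.0044,-0.065,0,-0.0005,0.0044,-0.1,0,-0.0005,0.0044,-0.13,0,-0.0005,0.0044,-0.155,0,-0.0005,0.0044,-0.17,0,-0.0005,0.0044,-0.179,0,-0.0005,0.0044,-0.179,0,-0.0005,0.0044,-0.179,0]' 1 && python3 -m creep '[0,0,0,0,0,0,0,0,0,0,0,0,0,0,0,0,0,0,0,0,0,0,0,0,0,0,0,0,0,0,0,0,0,0,0,0,0,0,0,0]' 0 && python3 -m creep '[0,0,0,0,0,0,0.01,0,0,0,0.03,0,0,0,0.06,0,0,0,0.09,0,0,0,0.12,0,0,0,0.15,0,0,0,0.16,0,0,0,0.16,0]';python3 -c "
from h import *;print(tcp())"
```

```text
t: 26.83
ee_pos: [626.3, 156.0, 21.0]
orientation: [-0.1, 3.139, 0.0]
ft_force: [-0.2, 0.3, 0.0]
width: 87.9
grasp_force: 0.0
t: 27.67
ee_pos: [625.5, 156.3, 20.0]
orientation: [0.101, -3.14, 0.0]
ft_force: [-0.0, -0.2, 0.5]
width: 32.7
grasp_force: 30.0
t: 28.42
ee_pos: [627.3, 156.9, 183.6]
orientation: [-0.101, 3.134, 0.002]
ft_force: [-0.1, -0.5, -1.2]
width: 32.3
grasp_force: 30.0
(array([627.3, 156.9, 183.6]), np.float64(93.68))
```

```bash
python3 -m creep '[-0.005,-0.02,0,-0.1,-0.015,-0.05,0,-0.21,-0.025,-0.085,0,-0.32,-0.035,-0.12,0,-0.43,-0.045,-0.155,0,-0.54,-0.055,-0.19,0,-0.65,-0.065,-0.225,0,-0.76,-0.075,-0.26,0,-0.87,-0.085,-0.29,0,-0.98,-0.093,-0.32,0,-1.09]' && python3 -m creep '[0,-0.03,0,-0.11,0,-0.055,0,-0.22,0,-0.07,0,-0.33,0,-0.078,0,-0.44,0,-0.078,0,-0.48,0,-0.078,0,-0.48,0,-0.078,0,-0.48]' ;python3 -c "
from h import *;print(tcp())"
```

```text
t: 29.25
ee_pos: [530.2, -164.8, 177.9]
orientation: [-1.548, -2.73, 0.001]
ft_force: [0.4, 0.1, -0.5]
width: 33.0
grasp_force: 30.0
t: 29.83
ee_pos: [531.5, -241.2, 178.3]
orientation: [-2.145, -2.292, 0.001]
ft_force: [-0.1, 0.1, -1.0]
width: 32.9
grasp_force: 30.0
(array([ 531.5, -241.2,  178.3]), np.float64(3.81))
```

```bash
python3 -m creep '[0.0029,0,-0.02,0,0.0029,0,-0.05,0,0.0029,0,-0.08,0,0.0029,0,-0.105,0,0.0029,0,-0.12,0,0.0029,0,-0.13,0,0.0029,0,-0.136,0,0.0029,0,-0.139,0,0.0029,0,-0.14,0,0.0029,0,-0.14,0]' && python3 -m creep '[0,0,-0.001,0,0,0,-0.002,0,0,0,-0.003,0,0,0,-0.004,0,0,0,-0.005,0,0,0,-0.005,0]' && python3 -m creep '[0,0,-0.0005,0,0,0,-0.001,0,0,0,-0.001,0]'
```

```text
t: 30.67
ee_pos: [535.9, -241.8, 40.6]
orientation: [2.147, 2.292, 0.001]
ft_force: [-1.0, -0.4, -1.3]
width: 32.8
grasp_force: 30.0
t: 31.17
ee_pos: [535.3, -241.6, 34.9]
orientation: [-2.148, -2.292, 0.0]
ft_force: [0.3, -0.9, -0.6]
width: 32.7
grasp_force: 30.0
t: 31.42
ee_pos: [535.4, -241.6, 33.9]
orientation: [-2.148, -2.292, 0.0]
ft_force: [0.2, 0.2, -0.4]
width: 32.6
grasp_force: 30.0
```

```bash
python3 -m creep '[0,0,-0.0005,0,0,0,-0.001,0,0,0,-0.001,0]' && python3 -m creep '[0,0,-0.0004,0,0,0,-0.0008,0,0,0,-0.0008,0]'&& python3 -m creep '[0,0,-0.0004,0,0,0,-0.0004,0,0,0,-0.0004,0]'
```

```text
t: 31.67
ee_pos: [535.3, -241.6, 32.9]
orientation: [-2.148, -2.292, 0.0]
ft_force: [-0.2, -0.7, -0.7]
width: 32.5
grasp_force: 30.0
t: 31.92
ee_pos: [535.4, -241.6, 32.1]
orientation: [-2.148, -2.292, 0.0]
ft_force: [0.4, 0.1, -0.9]
width: 32.7
grasp_force: 30.0
t: 32.17
ee_pos: [535.4, -241.6, 31.9]
orientation: [2.148, 2.292, 0.0]
ft_force: [0.2, 0.6, 2.1]
width: 32.7
grasp_force: 30.0
```

```bash
python3 -m creep '[0,0,0,0,0,0,0,0,0,0,0,0,0,0,0,0,0,0,0,0,0,0,0,0]' 0.65 && python3 -m creep '[0,0,0.01,0,0,0,0.03,0,0,0,0.06,0,0,0,0.095,0,0,0,0.13,0,0.005,0.02,0.155,0,0.01,0.05,0.158,0,0.015,0.085,0.158,0,0.02,0.12,0.158,0,0.025,0.155,0.158,0]' >/dev/null && python3 -m creep '[0.005,0.035,0,0,0.01,0.07,0,0,0.013,0.095,0,0,0.013,0.108,0,0,0.013,0.108,0,0,0.013,0.108,0,0]' 1
python3 - <<'E'
from h import *
print(tcp()); im,d,c=grab('wrist'); save('w8',im); P=cloud(d,c)
for n in ['wrist','top','side']:
    if n!='wrist': im,d,c=grab(n); P=cloud(d,c)
    for m,b in dict(cap=((500,640),(-40,90),(60,80)),gcap=((500,570),(-290,-190),(68,90))).items():
        Q=P[seg(P,*b)]; print(n,m,len(Q), len(Q)>5 and (np.median(Q,0),rect(Q)))
E
```

```text
t: 32.67
ee_pos: [535.4, -241.6, 31.7]
orientation: [-2.148, -2.292, 0.0]
ft_force: [-0.4, 0.4, -0.7]
width: 57.0
grasp_force: 0.0
t: 34.0
ee_pos: [573.2, 21.2, 190.1]
orientation: [2.146, 2.294, -0.0]
ft_force: [-0.8, -0.4, 0.6]
width: 87.4
grasp_force: 0.0
(array([573.2,  21.2, 190.1]), np.float64(3.8))
wrist cap 670 (array([573.46435652,  21.40081172,  67.8963553 ]), (array([573.6,  20.5]), array([25.9, 26. ]), 41.09))
wrist gcap 0 False
top cap 0 False
top gcap 73 (array([ 533.48187904, -239.30429884,   77.67749138]), (array([ 535.1, -258.8]), array([25.6, 63.5]), 4.78))
side cap 51 (array([575.06607561,  26.33176467,  68.72257006]), (array([574.7,  24.7]), array([21.9, 25.7]), 17.57))
side gcap 45 (array([ 535.8515907 , -235.34609473,   78.99660137]), (array([ 535.2, -238.5]), array([24.6, 30.5]), 6.96))
```

View pics/w8.png

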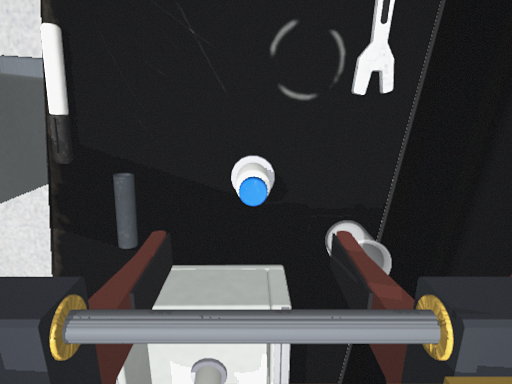

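Wrist view: blue cap at (253,190), centred between the fingers; beaker at (358,248) is clear of them. Descend on it.

```bash
python3 -m creep '[0,0,-0.03,0,0,0,-0.065,0,0,0,-0.1,0,0,0,-0.13,0,0,0,-0.155,0,0,0,-0.165,0,0,0,-0.1705,0,0,0,-0.1705,0,0,0,-0.1705,0]' 1 && python3 -m creep '[0,0,0,0,0,0,0,0,0,0,0,0,0,0,0,0,0,0,0,0,0,0,0,0,0,0,0,0,0,0,0,0,0,0,0,0,0,0,0,0]' 0 && python3 -m creep '[0,0,0,0,0,0,0.01,0,0,0,0.03,0,0,0,0.06,0,0,0,0.09,0,0,0,0.12,0,0,0,0.15,0,0,0,0.16,0,0,0,0.16,0,0,0,0.16,0]'; python3 -m creep '[-0.005,-0.02,0,0,-0.01,-0.05,0,0,-0.02,-0.085,0,0,-0.03,-0.12,0,0,-0.04,-0.15,0,0,-0.0435,-0.175,0,0,-0.0435,-0.187,0,0,-0.0435,-0.187,0,0,-0.0435,-0.187,0,0]'; python3 -c "
from h import *;print(tcp())"
```

```text
t: 34.9
ee_pos: [574.3, 20.9, 20.3]
orientation: [2.148, 2.291, 0.002]
ft_force: [0.8, -0.6, 0.2]
width: 87.8
grasp_force: 0.0
t: 35.73
ee_pos: [573.4, 21.4, 19.2]
orientation: [-2.148, -2.292, -0.0]
ft_force: [-0.2, 1.2, 0.8]
width: 32.9
grasp_force: 30.0
t: 36.57
ee_pos: [573.1, 21.4, 179.1]
orientation: [2.148, 2.292, 0.0]
ft_force: [-0.7, -0.7, -1.0]
width: 32.9
grasp_force: 30.0
t: 37.32
ee_pos: [529.4, -165.3, 177.9]
orientation: [-2.148, -2.289, 0.001]
ft_force: [-0.6, 0.8, -0.6]
width: 32.7
grasp_force: 30.0
(array([ 529.4, -165.3,  177.9]), np.float64(3.64))
```

```bash
python3 -m creep '[0,0,-0.02,0,0,0,-0.05,0,0,0,-0.08,0,0,0,-0.105,0,0,0,-0.12,0,0,0,-0.13,0,0,0,-0.136,0,0,0,-0.139,0,0,0,-0.14,0,0,0,-0.14,0]' && python3 -m creep '[0,0,-0.001,0,0,0,-0.002,0,0,0,-0.003,0,0,0,-0.004,0,0,0,-0.0045,0,0,0,-0.0045,0]' && python3 -m creep '[0,0,-0.0005,0,0,0,-0.001,0,0,0,-0.001,0]'
```

```text
t: 38.15
ee_pos: [530.5, -165.5, 39.8]
orientation: [2.147, 2.292, 0.001]
ft_force: [-0.1, 0.3, -0.9]
width: 32.7
grasp_force: 30.0
t: 38.65
ee_pos: [529.8, -165.7, 34.7]
orientation: [-2.148, -2.292, 0.0]
ft_force: [-0.9, -0.7, -1.3]
width: 32.8
grasp_force: 30.0
t: 38.9
ee_pos: [529.8, -165.6, 33.7]
orientation: [-2.148, -2.292, 0.0]
ft_force: [-0.3, 0.0, -0.7]
width: 33.0
grasp_force: 30.0
```

```bash
python3 -m creep '[0,0,-0.0005,0,0,0,-0.001,0,0,0,-0.0015,0,0,0,-0.0015,0]' && python3 -m creep '[0,0,-0.0005,0,0,0,-0.0008,0,0,0,-0.0008,0]'&& python3 -m creep '[0,0,-0.0004,0,0,0,-0.0004,0,0,0,-0.0004,0]'
```

```text
t: 39.23
ee_pos: [529.8, -165.6, 32.1]
orientation: [-2.148, -2.292, 0.0]
ft_force: [0.5, -0.8, -1.1]
width: 33.1
grasp_force: 30.0
t: 39.48
ee_pos: [529.9, -165.6, 31.4]
orientation: [-2.148, -2.292, 0.0]
ft_force: [-0.5, -0.3, -1.2]
width: 32.7
grasp_force: 30.0
t: 39.73
ee_pos: [529.9, -165.6, 31.2]
orientation: [2.148, 2.292, 0.0]
ft_force: [0.1, 1.3, 1.7]
width: 33.1
grasp_force: 30.0
```

```bash
python3 -m creep '[0,0,0,0,0,0,0,0,0,0,0,0,0,0,0,0,0,0,0,0,0,0,0,0]' 0.65 && python3 -m creep '[0,0,0.01,0,0,0,0.03,0,0,0,0.06,0,0,0,0.095,0,0,0,0.13,0,0,-0.02,0.16,0.11,0.003,-0.04,0.18,0.22,0.006,-0.06,0.195,0.33,0.008,-0.08,0.195,0.44,0.01,-0.1,0.195,0.55]' 1 && python3 -m creep '[0,-0.025,0,0.11,0.002,-0.05,0,0.22,0.004,-0.075,0,0.33,0.006,-0.1,0,0.44,0.006,-0.12,0,0.55,0.006,-0.14,0,0.66,0.006,-0.155,0,0.77,0.006,-0.155,0,0.88,0.006,-0.155,0,0.99,0.006,-0.155,0,1.019]'
python3 -m creep '[0,0,0,0,0,0,0,0]' >/dev/null
python3 - <<'E'
from h import *
print(tcp()); im,d,c=grab('wrist'); save('w9',im); P=cloud(d,c)
np.savez('/tmp/w9',P=P)
for m,b in dict(handle=((440,640),(-530,-350),(125,140)),green=((500,570),(-290,-200),(72,90)),blue=((490,570),(-200,-130),(74,90))).items():
    Q=P[seg(P,*b)]; print(m,len(Q), len(Q)>5 and (np.median(Q,0),rect(Q)))
E
```

```text
t: 40.23
ee_pos: [529.8, -165.6, 31.0]
orientation: [-2.148, -2.292, 0.0]
ft_force: [-0.6, 0.1, -0.7]
width: 57.0
grasp_force: 0.0
t: 41.07
ee_pos: [540.6, -266.8, 228.7]
orientation: [1.435, 2.79, 0.0]
ft_force: [0.6, 0.1, -0.4]
width: 87.7
grasp_force: 0.0
t: 41.9
ee_pos: [545.5, -420.9, 226.6]
orientation: [0.107, -3.14, -0.0]
ft_force: [0.8, 0.4, -0.9]
width: 87.7
grasp_force: 0.0
(array([ 545.8, -420.5,  226.6]), np.float64(93.54))
handle 1094 (array([ 544.10032416, -420.06420398,  131.01918462]), (array([ 546.1, -420.2]), array([68.9, 11.5]), 3.84))
green 645 (array([ 533.76451688, -244.25150739,   80.09472791]), (array([ 534.4, -242.7]), array([26.3, 25.4]), 5.21))
blue 469 (array([ 529.36883677, -172.75378307,   80.08483578]), (array([ 529.5, -172.1]), array([26.3, 17.5]), 8.12))
```

View pics/w9.png

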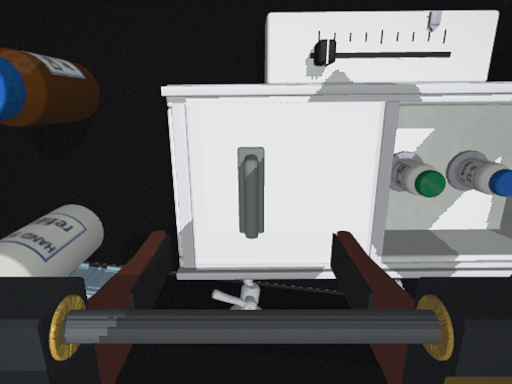

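Wrist view: both bottles stand upright in the well, green at (415,178) and blue at (485,175); handle at (251,193). Grip and close.

```bash
python3 -m creep '[0,0.0003,-0.03,0,0,0.0003,-0.06,0,0,0.0003,-0.09,0,0,0.0003,-0.107,0,0,0.0003,-0.117,0,0,0.0003,-0.121,0,0,0.0003,-0.121,0,0,0.0003,-0.121,0]' 1 && python3 -m creep '[0,0,0,0,0,0,0,0,0,0,0,0,0,0,0,0,0,0,0,0,0,0,0,0,0,0,0,0,0,0,0,0,0,0,0,0,0,0,0,0]' 0 && python3 -m creep '[0,0,0,0,0,0,0,0,0,0,0,0,0,0,0,0]' && python3 -m creep '[-0.0005,0.008,0,0,-0.0017,0.026,0,0,-0.003,0.046,0,0,-0.0042,0.066,0,0,-0.0055,0.086,0,0,-0.0068,0.106,0,0,-0.008,0.126,0,0,-0.0093,0.146,0,0,-0.0105,0.16,0,0,-0.0112,0.167,0,0]' && python3 -m creep '[-0.0001,0.003,0,0,-0.0003,0.005,0,0,-0.0004,0.007,0,0,-0.0005,0.008,0,0,-0.0005,0.008,0,0]'
```

```text
t: 42.78
ee_pos: [546.6, -420.8, 106.3]
orientation: [-0.099, 3.139, -0.002]
ft_force: [0.4, 0.2, 0.0]
width: 87.9
grasp_force: 0.0
t: 43.62
ee_pos: [545.9, -420.3, 105.0]
orientation: [0.099, -3.14, -0.0]
ft_force: [0.8, 0.8, 0.3]
width: 24.5
grasp_force: 0.0
t: 43.95
ee_pos: [545.9, -420.3, 105.0]
orientation: [0.1, -3.14, 0.0]
ft_force: [-0.6, -0.6, 1.0]
width: 12.2
grasp_force: 30.0
t: 44.78
ee_pos: [533.9, -251.4, 105.0]
orientation: [0.101, -3.139, -0.001]
ft_force: [-2.3, -2.2, -1.3]
width: 11.6
grasp_force: 30.0
t: 45.2
ee_pos: [533.5, -245.6, 105.0]
orientation: [0.098, -3.139, -0.001]
ft_force: [-5.4, 0.3, 3.2]
width: 11.9
grasp_force: 30.0
```

```bash
python3 -m creep '[0,0.001,0,0,0.0001,0.003,0,0,0.0001,0.003,0,0]' && python3 -m creep '[0,0.001,0,0,-0.0001,0.0015,0,0,-0.0001,0.0015,0,0]'&& python3 -m creep '[0,0.001,0,0,-0.0001,0.0015,0,0,-0.0001,0.0015,0,0]'&& python3 -m creep '[0,0.001,0,0,0,0.001,0,0,0,0.001,0,0]'
```

```text
t: 45.45
ee_pos: [533.3, -242.8, 105.0]
orientation: [0.098, -3.138, -0.001]
ft_force: [-6.6, -0.4, 3.3]
width: 11.9
grasp_force: 30.0
t: 45.7
ee_pos: [533.2, -241.4, 105.0]
orientation: [0.098, -3.138, -0.001]
ft_force: [-6.9, -0.7, 3.2]
width: 11.6
grasp_force: 30.0
t: 45.95
ee_pos: [533.2, -240.9, 105.0]
orientation: [0.099, -3.138, 0.002]
ft_force: [-7.0, -5.5, 2.6]
width: 11.8
grasp_force: 30.0
t: 46.2
ee_pos: [533.2, -240.8, 105.0]
orientation: [0.099, -3.139, 0.004]
ft_force: [-7.8, -10.9, 0.6]
width: 12.1
grasp_force: 30.0
```

Stop reached. Release, and measure slider and clip from the stored clouds.

```bash
python3 -m creep '[0,0,0,0,0,0,0,0,0,0,0,0,0,0,0,0,0,0,0,0,0,0,0,0]' 0.7 && python3 -m creep '[0,0,0.03,0,0,0,0.07,0,-0.03,-0.02,0.1,0,-0.06,-0.05,0.11,0,-0.09,-0.08,0.11,0,-0.115,-0.1,0.11,0,-0.115,-0.11,0.11,0,-0.115,-0.11,0.11,0,-0.115,-0.11,0.11,0]' 1
python3 - <<'E'
from h import *
print(tcp()); im,d,c=grab('wrist'); save('w10',im); P=cloud(d,c)
a=np.radians(3.7); R=np.array([[np.cos(a),-np.sin(a)],[np.sin(a),np.cos(a)]])
O=np.array([400,-300.])
for n,P in [('w5',np.load('/tmp/w5.npz')['P']),('w6',np.load('/tmp/w6.npz')['P']),('w9',np.load('/tmp/w9.npz')['P']),('now',P)]:
    L=(P[...,:2]-O)@R; z=P[...,2]
    print(n)
    for m,s in dict(cap=(z>74)&(z<82)&(abs(L[...,0])<34)&(abs(L[...,1])<120),mark=(z>51)&(z<60)&(L[...,0]<8)&(L[...,0]>-60)&(abs(L[...,1])<100),handle=seg(P,(440,640),(-330,-150),(125,140))).items():
        Q=L[s]; print(m,len(Q), len(Q)>3 and (np.median(Q,0).round(1),Q.min(0).round(1),Q.max(0).round(1),np.median(z[s]).round(1)))
    np.savez('/tmp/w10',P=P)
for t in ['set_mark','fader_grip']:
    for x in boxes_of('wrist',t)[:2]: print(t,x)
E
```

```text
t: 46.7
ee_pos: [534.3, -238.2, 105.1]
orientation: [-0.099, 3.14, 0.0]
ft_force: [-0.5, 0.2, 0.4]
width: 48.1
grasp_force: 0.0
t: 47.45
ee_pos: [419.4, -348.5, 215.2]
orientation: [-0.097, 3.139, 0.0]
ft_force: [1.0, 1.1, -0.5]
width: 87.8
grasp_force: 0.0
(array([ 419.4, -348.5,  215.2]), np.float64(93.54))
w5
cap 451 (array([ 16.6, -60.1]), array([  6.2, -68.8]), array([ 26.4, -52.8]), np.float64(77.6))
mark 194 (array([-13.9,  43.4]), array([-21.1,  38. ]), array([-4.8, 48.1]), np.float64(52.9))
handle 1175 (array([134.5,  50.3]), array([102.5,  44.3]), array([171.3,  56. ]), np.float64(131.0))
w6
cap 323 (array([ 16.7, -60.3]), array([  6.2, -68.9]), array([ 26.3, -52.8]), np.float64(77.5))
mark 145 (array([-13.8,  42.7]), array([-20.8, -54.5]), array([ 7.6, 48. ]), np.float64(52.7))
handle 0 False
w9
cap 431 (array([ 16.5, -62. ]), array([  6.8, -69.7]), array([ 26.7, -53.1]), np.float64(77.9))
mark 198 (array([-14. ,  42.4]), array([-21.1,  37.4]), array([-5.3, 47.8]), np.float64(53.1))
handle 0 False
now
cap 325 (array([ 15.8, -61.1]), array([  6.1, -68.9]), array([ 26.8, -53.3]), np.float64(77.7))
mark 160 (array([-13.6,  42.2]), array([-21.4, -67.8]), array([ 7.2, 72.4]), np.float64(53.2))
handle 234 (array([160. ,  49.3]), array([149.4,  44.8]), array([171.2,  55.9]), np.float64(131.2))
set_mark {'centre': [340.8, 153.4], 'score': 0.7}
fader_grip {'centre': [238.0, 185.5], 'score': 0.85}
```

View pics/w10.png

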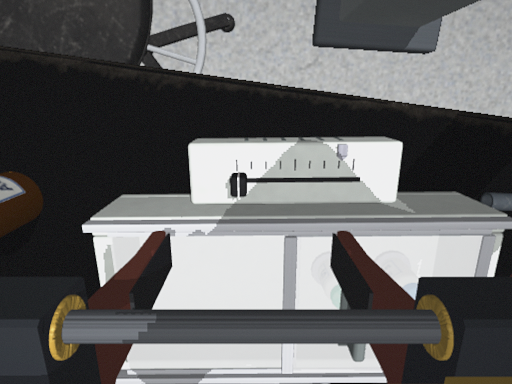

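Wrist view: slider cap at (238,185), clip at (341,152), lid closed over the bottles. Pinch the slider.

```bash
python3 -m creep '[0.001,-0.0112,-0.03,0,0.001,-0.0112,-0.065,0,0.001,-0.0112,-0.1,0,0.001,-0.0112,-0.13,0,0.001,-0.0112,-0.147,0,0.001,-0.0112,-0.156,0,0.001,-0.0112,-0.1605,0,0.001,-0.0112,-0.1605,0,0.001,-0.0112,-0.1605,0]' 1 && python3 -m creep '[0,0,0,0,0,0,0,0,0,0,0,0,0,0,0,0,0,0,0,0,0,0,0,0,0,0,0,0,0,0,0,0,0,0,0,0,0,0,0,0]' 0 && python3 -m creep '[0,0,0,0,0,0,0,0,0,0,0,0,0,0,0,0]'; python3 -c "
from h import *;print(tcp())"
```

```text
t: 48.35
ee_pos: [421.0, -359.7, 55.4]
orientation: [-0.1, 3.139, -0.001]
ft_force: [0.9, -0.4, 0.2]
width: 87.6
grasp_force: 0.0
t: 49.18
ee_pos: [420.1, -359.5, 54.5]
orientation: [0.099, -3.14, -0.0]
ft_force: [0.8, 1.1, -0.0]
width: 24.7
grasp_force: 0.0
t: 49.52
ee_pos: [420.1, -359.6, 54.5]
orientation: [0.1, -3.14, 0.0]
ft_force: [-0.1, -1.4, -0.4]
width: 15.7
grasp_force: 30.0
(array([ 420.1, -359.6,   54.5]), np.float64(93.64))
```

```bash
python3 -m creep '[-0.0005,0.008,0,0,-0.0015,0.024,0,0,-0.0028,0.044,0,0,-0.0041,0.064,0,0,-0.0052,0.082,0,0,-0.006,0.094,0,0,-0.0065,0.101,0,0,-0.0067,0.1036,0,0,-0.0067,0.1036,0,0,-0.0067,0.1036,0,0]' && python3 -m creep '[0,0,0,0,0,0,0,0]'; python3 -c "
from h import *;print(tcp())"
```

```text
t: 50.35
ee_pos: [412.8, -255.7, 54.5]
orientation: [0.099, -3.139, -0.001]
ft_force: [-4.9, 1.2, 2.6]
width: 15.8
grasp_force: 30.0
t: 50.52
ee_pos: [412.8, -256.2, 54.5]
orientation: [0.098, -3.139, -0.001]
ft_force: [-5.1, 0.6, 3.1]
width: 15.9
grasp_force: 30.0
(array([ 412.8, -256.2,   54.5]), np.float64(93.59))
```

```bash
python3 -m creep '[0,0,0,0,0,0,0,0,0,0,0,0,0,0,0,0,0,0,0,0,0,0,0,0]' 0.6 && python3 -m creep '[0,0,0.03,0,0,0,0.07,0,0,0,0.11,0,0,0,0.15,0,0,0,0.16,0,0,0,0.16,0,0,0,0.16,0,0,0,0.16,0]' 1
python3 - <<'E'
from h import *
print(tcp()); im,d,c=grab('wrist'); save('w11',cv2.resize(im[90:260,170:370],None,fx=3,fy=3)); P=cloud(d,c)
a=np.radians(3.7); R=np.array([[np.cos(a),-np.sin(a)],[np.sin(a),np.cos(a)]])
L=(P[...,:2]-[400,-300.])@R; z=P[...,2]
for m,s in dict(cap=(z>74)&(z<82)&(abs(L[...,0])<34)&(abs(L[...,1])<90),mark=(z>51)&(z<60)&(L[...,0]<-3)&(L[...,0]>-30)&(L[...,1]>20)&(L[...,1]<65)).items():
    Q=L[s]; print(m,len(Q), len(Q)>3 and (np.median(Q,0).round(1),Q.min(0).round(1),Q.max(0).round(1),np.percentile(Q[:,1],[2,98]).round(1)))
for n in ['top','side']:
    im,d,c=grab(n); P=cloud(d,c)
    for m,b in dict(handle=((440,620),(-330,-150),(105,140)),thermo=((440,640),(320,400),(52,75)),pipe=((400,470),(-80,50),(10,30)),purple=((560,680),(240,330),(56,80)),gr=((490,570),(-290,-130),(68,85))).items():
        Q=P[seg(P,*b)]; print(n,m,len(Q), len(Q)>5 and rect(Q))
E
```

```text
t: 51.02
ee_pos: [413.6, -256.1, 54.6]
orientation: [-0.099, 3.14, -0.0]
ft_force: [-0.1, -1.2, -0.6]
width: 50.8
grasp_force: 0.0
t: 51.68
ee_pos: [412.4, -255.2, 212.9]
orientation: [0.099, -3.138, -0.003]
ft_force: [-0.1, -0.6, -0.1]
width: 87.5
grasp_force: 0.0
(array([ 412.4, -255.2,  212.9]), np.float64(93.62))
cap 339 (array([14.8, 43.3]), array([ 5.5, 35.6]), array([25.6, 51. ]), array([35.7, 50.9]))
mark 141 (array([-14.6,  43.3]), array([-21.4,  38.3]), array([-5.5, 47.3]), array([38.3, 47.3]))
top handle 153 (array([ 531.6, -235.7]), array([67.7, 17.3]), 3.84)
top thermo 446 (array([517.6, 362.7]), array([128.2,  31.2]), 0.5)
top pipe 183 (array([435.4, -25. ]), array([20.6, 79.1]), 2.87)
top purple 69 (array([609.3, 272.2]), array([25., 25.]), 45.69)
top gr 0 False
side handle 178 (array([ 501.4, -255.8]), array([146.2,  50.8]), 34.95)
side thermo 581 (array([520.5, 363.1]), array([129.4,  34.8]), 1.67)
side pipe 97 (array([437.8, -29. ]), array([19. , 87.8]), 3.9)
side purple 84 (array([613.2, 273.1]), array([25.3, 26.4]), 82.43)
side gr 2 False
```

View pics/w11.png

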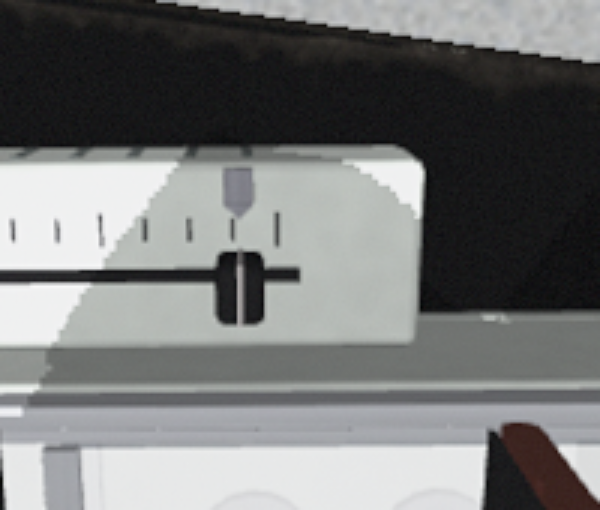

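Crop: slider line at (240,285) is level with the clip's tip at (238,215). The measured difference is 0.5 mm or less. The lid is at its stop and the gripper is clear.

```bash
python3 -c "
from workcell import ticket;print(ticket.close_job())"
```

```text
the job is handed in; nothing more can be done
None
```

I checked both bottles present (green cap, then blue; one place was empty) and laid the thermometer back in its rest. Both now stand upright in the well, the lid is shut against its stop, and the slider is within about 0.5 mm of the clip; the job is handed in, with no verdict returned.

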